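# Feed the matching blank to the blue bin with the shuttle's joystick

### The arm

A 6-joint arm with a two-finger parallel gripper is mounted at the origin on the work surface. World frame = base frame: x ahead of the robot, y to its left, z up, the work surface at z = 0. Lengths are in m, angles in rad, forces in N, time in s.
With the tool pointing down it reaches from about 0.3 to 0.875 m from the base axis. Payload 6.4 kg.
Tool frame: the origin (TCP) lies midway between the tips of the shut fingers; the grasp point (between the pads) lies 19 mm behind it; z points along the fingers, y is the line along which they close (so a half turn about z gives the same grasp; the last joint's range is limited). The gripper opens to 85 mm and grips with 20 to 120 N. Pads are 22 mm wide; open, the fingers measure 114 mm over their backs; the gripper's body (76 mm by 85 mm) begins 54 mm behind the grasp point. The pads swing forward as they close: fully open they stand 13 mm farther back than shut.
Start: joints at [-1.402, 0.181, 1.607, -0, 1.354, -0.206], TCP at [0.211, -0.535, 0.202] pointing down, gripper open.
Joint ranges: [-2.99, 2.99], [-0.89, 2.07], [0.3, 2.58], [-1.14, 4.28], [0, 2.63], [-3.12, 3.12]. Speed limits (rad/s): [2.57, 2.57, 3.01, 3.14, 3.14, 3.14].

### API

Orientations are given as a unit quaternion [w, x, y, z].
In Python, from bench import sensors, vision, ctrl gives the robot as it stands.
- The arm moves only by the tool carry_out, never from a script. Its argument "deltas" is text: rows parted by semicolons, each of 7 numbers parted by spaces: the shift along the tool's x, y, z in mm, then the turn, a rotation vector about the tool's x, y, z in rad, then the closure, from 0 (fully open) to 1 (shut). In form: tx ty tz ax ay az claw; .... A call has 1 to 12 rows; each row is the pose to reach, as a shift and turn from the pose commanded when the call began, along the tool's axes at that moment; what a row does not reach only later rows make up. A row lasts 1/8 s, in which the tool goes at most 62.5 mm and 10.7 degrees, less where a joint would pass 70% of its speed; a pose out of reach is approached as far as the arm can. A call with a gripper value outside its range is refused whole. The fingers move at their own pace and stop on an object; the grip force is fixed at half the most. Time passes only in rows, so rows that repeat a pose let the fingers close. It gives the time, the measured TCP pose, the force, the opening and the grip force at its end, in the units of the state.
- sensors.get_obs(): the state, without advancing time (a new reading comes with each control period).
- vision.camera(name): name is "scene" or "side" or "wrist"; returns the picture (480x640x3 uint8, blue, green, red); there is no depth.
- vision.camera_model(name): a dict with "K" (3x3 intrinsics, pixels), "extrinsics" (4x4, takes a point from world to camera coordinates); the wrist camera has in their place "hand_eye" (4x4, takes a point from camera to tool coordinates, whose origin is the TCP and whose axes are the flange's). Camera axes: x right, y down, z forward; pixel columns grow to the right and rows downward; lengths in m; the calibration is good to about 2 mm. A picture is of the moment at which its call begins: read the wrist's pose just before it. camera_model takes no time and is no camera call.
- ctrl.hand_in(): hands the job in; it is judged then, once.
The state is a dict: "time_s": time; "q": joint angles; "dq": joint speeds; "joint_efforts": joint torques, N m; "eef_pos": TCP position; "eef_rot": TCP orientation; "wrist_force": force on the tool from outside, world axes, zero at the start; "torque": the same for the moment, N m; "opening": opening from 0.0 (shut) to 1.0 (fully open); "grasp_force": force on a finger pad.
Only numpy, scipy, OpenCV 4.12 (cv2) and the standard library are available. Lean on these libraries where they do the work, as an engineer would, in place of code of your own. Each camera call takes 0.05 s, during which the arm holds its last target. There are 200 camera calls.

### The job

Find the brass blank in the grey tray that has the same shape as the dark sample on the yellow card, and set it down upright on the bed inside the shuttle's red frame. Then tilt the red-knobbed joystick all the way over to the side on which the blue bin stands, keep holding it there for about a second after the blank has dropped into that bin, and let the stick come back to its centre. Leave the other blanks in the tray and do not disturb anything else on the bench.

Things in the scene. Friction and masses are not known exactly. Their poses are not given: they have to be found in the camera images.
- blank_cross_mid (a point): Loose brass blank, a plus-shaped cross, 46 x 46, arms 14 wide, stub at its centre; plate 7 mm thick; on it an upright dark-wood stub, 14 mm diameter, top 40 mm above the underside. Point: on the stub's axis, 20 mm above the underside; z along the stub. 35 to 70 g. Starts plate-down in any tray compartment, any yaw.
- blank_ell_mid (a point): Loose brass blank, an L-shaped bracket, two arms 16 wide along its +x and +y, 40 x 40 overall, stub where the arms meet (arms reach 32 from the stub); plate 7 mm thick; on it an upright dark-wood stub, 14 mm diameter, top 40 mm above the underside. Point: on the stub's axis, 20 mm above the underside; z along the stub. 35 to 70 g. Starts plate-down in any tray compartment, any yaw.
- blank_pear_mid (a point): Loose brass blank, a pear-shaped cam, round 32 diameter body about the stub with a 14 wide nose along its +x reaching 28 from the stub; plate 7 mm thick; on it an upright dark-wood stub, 14 mm diameter, top 40 mm above the underside. Point: on the stub's axis, 20 mm above the underside; z along the stub. 35 to 70 g. Starts plate-down in any tray compartment, any yaw.
- blank_bar_mid (a point): Loose brass blank, a straight link bar with round ends, 56 x 14, long along its x, stub at its centre; plate 7 mm thick; on it an upright dark-wood stub, 14 mm diameter, top 40 mm above the underside. Point: on the stub's axis, 20 mm above the underside; z along the stub. 35 to 70 g. Starts plate-down in any tray compartment, any yaw.
- sample_cross: Flat dark-steel sample, 5 mm thick, no stub, fixed: same outline as the cross blank (a plus-shaped cross). Origin where the blank's stub axis would be, on its underside. One of the four samples lies on the yellow card, the other three on a fixed wooden board (70 x 200 x 3 mm) at the back of the bench: these are not wanted today.
- sample_ell: Flat dark-steel sample, 5 mm thick, no stub, fixed: same outline as the ell blank (an L-shaped bracket). Origin where the blank's stub axis would be, on its underside. One of the four samples lies on the yellow card, the other three on a fixed wooden board (70 x 200 x 3 mm) at the back of the bench: these are not wanted today.
- sample_pear: Flat dark-steel sample, 5 mm thick, no stub, fixed: same outline as the pear blank (a pear-shaped cam). Origin where the blank's stub axis would be, on its underside. One of the four samples lies on the yellow card, the other three on a fixed wooden board (70 x 200 x 3 mm) at the back of the bench: these are not wanted today.
- sample_bar: Flat dark-steel sample, 5 mm thick, no stub, fixed: same outline as the bar blank (a straight link bar with round ends). Origin where the blank's stub axis would be, on its underside. One of the four samples lies on the yellow card, the other three on a fixed wooden board (70 x 200 x 3 mm) at the back of the bench: these are not wanted today.
- card: Yellow card, 74 x 74 x 3 mm, fixed, lying beside the tray on its far side; origin at the centre of its underside. The sample on it (its origin within 20 mm of the card's) shows the shape wanted.
- tray: Grey open tray, fixed, 172 x 172 mm; walls and 2 x 2 dividers 5 mm thick, up to 16 mm high; inner floor 5 mm up; four compartments of about 78 x 78 mm, one blank in each. Origin: centre of its underside. Axes as the robot's within 0.12 rad. Tray and shuttle may change sides.
- shuttle: Feed shuttle, fixed, 114 x 306 mm: grey block with an aluminium bed (84 x 70 mm) 70 mm above the table, two 8 mm guide rods along y at x = +-47 mm (axes 78 mm up), end posts at y = +-148 mm, 88 mm tall. Origin: centre of its underside; its y points to the robot's left within 0.12 rad. A bin stands at each end of the bed, under the rods.
- frame: Red square frame, open above and below, 70 x 70 mm inside, walls 4 mm; rides over the bed. Origin: centre of the opening, 1.5 mm above the bed; walls reach 12 mm above it, bearing blocks 14 mm. Axes as the shuttle's. Follows the joystick, 0.16 m per rad along the shuttle's y, pushing what lies inside off the bed's end into the bin on that side. Stick centred: frame over the bed's middle.
- bin_blue: Blue open bin, fixed, 108 x 96 x 50 mm high, walls 4 mm, at one end of the shuttle's bed, centre 86 mm from the shuttle's centre along its +y or -y (it varies). Origin at the centre of its underside.
- bin_grey: Grey open bin of the same size at the other end of the bed (for rejects).
- console: Black joystick console, fixed, 80 x 90 x 30 mm, front and centre; origin at the centre of its underside; its y points to the robot's left within 0.2 rad. The stick tilts along the console's y only.
- knob (a point): Centre of the red ball knob, 26 mm diameter, on top of the joystick's 10 mm steel stick. The stick pivots about a point 30 mm above the console's origin; the knob is 85 mm from the pivot, so 115 mm above the table when upright.
- stick (a joint): Joystick tilt, rad: 0 upright, positive towards the console's +y (robot's left), stops at -0.5 and +0.5. A spring of 0.8 N m/rad centres it: about 5 N at the knob when fully over. Positive tilt moves the red frame to the shuttle's +y (left), negative to its -y.
- bottle: Bystander: loose black bottle, 56 mm diameter, 185 mm tall, standing in the middle between the tray and the shuttle; origin at its underside.
- jar: Bystander: small jar, 44 mm diameter, 50 mm tall, behind the shuttle; origin at its underside.
- block: Bystander: wooden block, 50 x 110 x 40 mm; origin at the centre of its underside.
- brush: Bystander: brush lying on the table, about 20 mm high.
- driver: Bystander: screwdriver lying on the table, about 30 mm high.
- wax: Bystander: orange polishing wax bar, 30 x 60 x 16 mm; origin at the centre of its underside.
- cup: Bystander: blue cup, 70 mm diameter, 90 mm tall; origin at its underside.
Mind the look-alikes: they are no part of the job. Leave any purple look-alike of the part that bears blank_ell_mid alone.

How it is judged:
On the way, in this order (a step that is already met when the one before it is completed fails the run):
1. the blank that matches the sample on the card stands upright and at rest inside the red frame, let go, with the stick centred (((horizontal distance between sample_cross and card below 0.035 m and (x of blank_cross_mid in the frame of frame between -0.032 and 0.032 m and y of blank_cross_mid in the frame of frame between -0.032 and 0.032 m and height (world z) of blank_cross_mid below 0.097 m and angle between blank_cross_mid's own z axis and vertical below 0.15 rad and linear speed of blank_cross below 0.02 m/s and contact force between the fingers and blank_cross below 0.05 N)) or (horizontal distance between sample_ell and card below 0.035 m and (x of blank_ell_mid in the frame of frame between -0.032 and 0.032 m and y of blank_ell_mid in the frame of frame between -0.032 and 0.032 m and height (world z) of blank_ell_mid below 0.097 m and angle between blank_ell_mid's own z axis and vertical below 0.15 rad and linear speed of blank_ell below 0.02 m/s and contact force between the fingers and blank_ell below 0.05 N)) or (horizontal distance between sample_pear and card below 0.035 m and (x of blank_pear_mid in the frame of frame between -0.032 and 0.032 m and y of blank_pear_mid in the frame of frame between -0.032 and 0.032 m and height (world z) of blank_pear_mid below 0.097 m and angle between blank_pear_mid's own z axis and vertical below 0.15 rad and linear speed of blank_pear below 0.02 m/s and contact force between the fingers and blank_pear below 0.05 N)) or (horizontal distance between sample_bar and card below 0.035 m and (x of blank_bar_mid in the frame of frame between -0.032 and 0.032 m and y of blank_bar_mid in the frame of frame between -0.032 and 0.032 m and height (world z) of blank_bar_mid below 0.097 m and angle between blank_bar_mid's own z axis and vertical below 0.15 rad and linear speed of blank_bar below 0.02 m/s and contact force between the fingers and blank_bar below 0.05 N))) and value of joint stick between -0.05 and 0.05 rad), for 0.2 s.
2. the stick is held over (beyond 0.40 rad) towards the blue bin, with the matching blank already in the blue bin (((horizontal distance between sample_cross and card below 0.035 m and (x of blank_cross_mid in the frame of bin_blue between -0.052 and 0.052 m and y of blank_cross_mid in the frame of bin_blue between -0.047 and 0.047 m and height (world z) of blank_cross_mid below 0.055 m)) or (horizontal distance between sample_ell and card below 0.035 m and (x of blank_ell_mid in the frame of bin_blue between -0.052 and 0.052 m and y of blank_ell_mid in the frame of bin_blue between -0.047 and 0.047 m and height (world z) of blank_ell_mid below 0.055 m)) or (horizontal distance between sample_pear and card below 0.035 m and (x of blank_pear_mid in the frame of bin_blue between -0.052 and 0.052 m and y of blank_pear_mid in the frame of bin_blue between -0.047 and 0.047 m and height (world z) of blank_pear_mid below 0.055 m)) or (horizontal distance between sample_bar and card below 0.035 m and (x of blank_bar_mid in the frame of bin_blue between -0.052 and 0.052 m and y of blank_bar_mid in the frame of bin_blue between -0.047 and 0.047 m and height (world z) of blank_bar_mid below 0.055 m))) and ((y of bin_blue in the frame of shuttle above 0 m and value of joint stick above 0.4 rad) or (y of bin_blue in the frame of shuttle below 0 m and value of joint stick below -0.4 rad))), for 0.4 s.
At the end, for the whole second after the job is handed in: The matching blank lies at rest inside the blue bin (below its rim, in any attitude), the other three blanks are in the tray (standing low on its floor), and the stick is back within 0.05 rad of centre and still (((horizontal distance between sample_cross and card below 0.035 m and (x of blank_cross_mid in the frame of bin_blue between -0.052 and 0.052 m and y of blank_cross_mid in the frame of bin_blue between -0.047 and 0.047 m and height (world z) of blank_cross_mid below 0.055 m) and linear speed of blank_cross below 0.02 m/s and (x of blank_ell_mid in the frame of tray between -0.085 and 0.085 m and y of blank_ell_mid in the frame of tray between -0.085 and 0.085 m and height (world z) of blank_ell_mid below 0.04 m) and (x of blank_pear_mid in the frame of tray between -0.085 and 0.085 m and y of blank_pear_mid in the frame of tray between -0.085 and 0.085 m and height (world z) of blank_pear_mid below 0.04 m) and (x of blank_bar_mid in the frame of tray between -0.085 and 0.085 m and y of blank_bar_mid in the frame of tray between -0.085 and 0.085 m and height (world z) of blank_bar_mid below 0.04 m)) or (horizontal distance between sample_ell and card below 0.035 m and (x of blank_ell_mid in the frame of bin_blue between -0.052 and 0.052 m and y of blank_ell_mid in the frame of bin_blue between -0.047 and 0.047 m and height (world z) of blank_ell_mid below 0.055 m) and linear speed of blank_ell below 0.02 m/s and (x of blank_cross_mid in the frame of tray between -0.085 and 0.085 m and y of blank_cross_mid in the frame of tray between -0.085 and 0.085 m and height (world z) of blank_cross_mid below 0.04 m) and (x of blank_pear_mid in the frame of tray between -0.085 and 0.085 m and y of blank_pear_mid in the frame of tray between -0.085 and 0.085 m and height (world z) of blank_pear_mid below 0.04 m) and (x of blank_bar_mid in the frame of tray between -0.085 and 0.085 m and y of blank_bar_mid in the frame of tray between -0.085 and 0.085 m and height (world z) of blank_bar_mid below 0.04 m)) or (horizontal distance between sample_pear and card below 0.035 m and (x of blank_pear_mid in the frame of bin_blue between -0.052 and 0.052 m and y of blank_pear_mid in the frame of bin_blue between -0.047 and 0.047 m and height (world z) of blank_pear_mid below 0.055 m) and linear speed of blank_pear below 0.02 m/s and (x of blank_cross_mid in the frame of tray between -0.085 and 0.085 m and y of blank_cross_mid in the frame of tray between -0.085 and 0.085 m and height (world z) of blank_cross_mid below 0.04 m) and (x of blank_ell_mid in the frame of tray between -0.085 and 0.085 m and y of blank_ell_mid in the frame of tray between -0.085 and 0.085 m and height (world z) of blank_ell_mid below 0.04 m) and (x of blank_bar_mid in the frame of tray between -0.085 and 0.085 m and y of blank_bar_mid in the frame of tray between -0.085 and 0.085 m and height (world z) of blank_bar_mid below 0.04 m)) or (horizontal distance between sample_bar and card below 0.035 m and (x of blank_bar_mid in the frame of bin_blue between -0.052 and 0.052 m and y of blank_bar_mid in the frame of bin_blue between -0.047 and 0.047 m and height (world z) of blank_bar_mid below 0.055 m) and linear speed of blank_bar below 0.02 m/s and (x of blank_cross_mid in the frame of tray between -0.085 and 0.085 m and y of blank_cross_mid in the frame of tray between -0.085 and 0.085 m and height (world z) of blank_cross_mid below 0.04 m) and (x of blank_ell_mid in the frame of tray between -0.085 and 0.085 m and y of blank_ell_mid in the frame of tray between -0.085 and 0.085 m and height (world z) of blank_ell_mid below 0.04 m) and (x of blank_pear_mid in the frame of tray between -0.085 and 0.085 m and y of blank_pear_mid in the frame of tray between -0.085 and 0.085 m and height (world z) of blank_pear_mid below 0.04 m))) and value of joint stick between -0.05 and 0.05 rad and velocity of joint stick between -0.05 and 0.05 rad/s); the robot touches nothing.
It fails at once if a bystander (bottle, jar, block, brush, screwdriver, wax bar, cup) is moved by more than 30 mm (distance of any of bottle, jar, block, brush, driver, wax, cup from where it was at the start of the episode above 0.03 m).
It fails at once if a blank that does not match the sample is lifted out of the tray ((not (horizontal distance between sample_cross and card below 0.035 m) and height (world z) of blank_cross_mid above 0.06 m) or (not (horizontal distance between sample_ell and card below 0.035 m) and height (world z) of blank_ell_mid above 0.06 m) or (not (horizontal distance between sample_pear and card below 0.035 m) and height (world z) of blank_pear_mid above 0.06 m) or (not (horizontal distance between sample_bar and card below 0.035 m) and height (world z) of blank_bar_mid above 0.06 m)).
It also fails if it takes over 61 s, if anything falls off the work surface, if the arm or the gripper's body presses on something with over 40 N, if the wrist force passes 120 N, or if a joint passes its speed limit or range.

## Working session

There is one attempt and no reset: what is moved stays moved. The work goes in short steps, Python scripts to look and compute and a tool call to move; the robot and the scene stay as the last step left them, time stands still between calls to the robot, and variables do not carry over. Pictures are saved under pics/ and viewed, at most 10 in all, crops included, and the job is handed in when it is done.

Besides the shell and the picture viewer there is one more tool, called after ">>>" in YAML: its name, and indented under it one key for each argument. carry_out: Moves the arm, as the interface text tells. Its arguments: {"type":"object","properties":{"deltas":{"type":"string"}},"required":["deltas"]}

```bash
mkdir -p pics; cat > h.py <<'E'
import numpy as np, cv2
from bench import sensors, vision, ctrl
from scipy.spatial.transform import Rotation as R
def T_tool(o):
    T=np.eye(4); q=o["eef_rot"]; T[:3,:3]=R.from_quat([q[1],q[2],q[3],q[0]]).as_matrix(); T[:3,3]=o["eef_pos"]; return T
def cam(name):
    m=vision.camera_model(name); K=np.array(m["K"])
    if name=="wrist": W=T_tool(sensors.get_obs())@np.array(m["hand_eye"])
    else: W=np.linalg.inv(np.array(m["extrinsics"]))
    return K,W
def ray(K,W,u,v,z):
    d=W[:3,:3]@np.linalg.solve(K,[u,v,1.]); c=W[:3,3]; return c+d*(z-c[2])/d[2]
def proj(K,W,p):
    q=np.linalg.inv(W)@np.append(p,1); q=K@q[:3]; return q[:2]/q[2]
def to_tool(p):  # world point -> current tool coords, mm
    return 1000*(np.linalg.inv(T_tool(sensors.get_obs()))@np.append(p,1))[:3]
E
python3 - <<'E'
from h import *
o=sensors.get_obs(); print(o)
for n in["scene","side"]:
    cv2.imwrite(f"pics/{n}0.png",vision.camera(n)); K,W=cam(n); print(n,W.round(3).tolist(),K.round(1).tolist())
E
```

```text
{'time_s': 0.0, 'q': array([-1.40228705e+00,  1.81508830e-01,  1.60803900e+00,  1.02210005e-05,
        1.35382318e+00, -2.06312238e-01]), 'dq': array([-2.19909909e-05, -1.27352203e-03, -4.18653892e-04, -1.95235571e-03,
        1.78228603e-03, -1.86529281e-03]), 'joint_efforts': array([-1.51277691e-03, -4.44867182e+01, -3.51336193e+01, -3.16974056e-04,
        9.18114383e-03, -1.83439717e-06]), 'eef_pos': array([ 0.2104174 , -0.53444623,  0.20078735]), 'eef_rot': array([-8.88926083e-04,  9.82489761e-01,  1.86314460e-01,  2.17946074e-05]), 'wrist_force': array([ 0.48695912, -0.80486578, -0.53926845]), 'torque': array([ 0.00112895, -0.02300768, -0.02688664]), 'grasp_force': 0.0, 'opening': 1.000302069525561}
scene [[-0.772, 0.53, -0.351, 1.044], [0.635, 0.642, -0.43, 0.581], [-0.002, -0.555, -0.832, 1.234], [0.0, 0.0, 0.0, 1.0]] [[471.6, 0.0, 319.3], [0.0, 471.6, 242.3], [0.0, 0.0, 1.0]]
side [[0.995, -0.062, 0.076, 0.506], [-0.096, -0.764, 0.638, -0.674], [0.018, -0.642, -0.766, 0.872], [0.0, 0.0, 0.0, 1.0]] [[444.6, 0.0, 319.0], [0.0, 444.6, 239.3], [0.0, 0.0, 1.0]]
```

View pics/scene0.png

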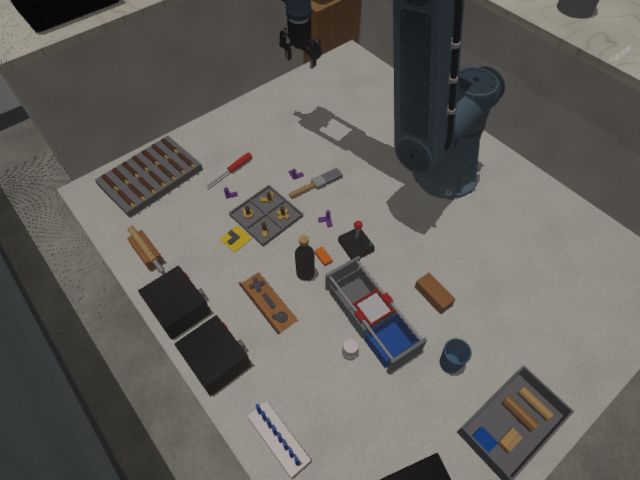

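View pics/side0.png

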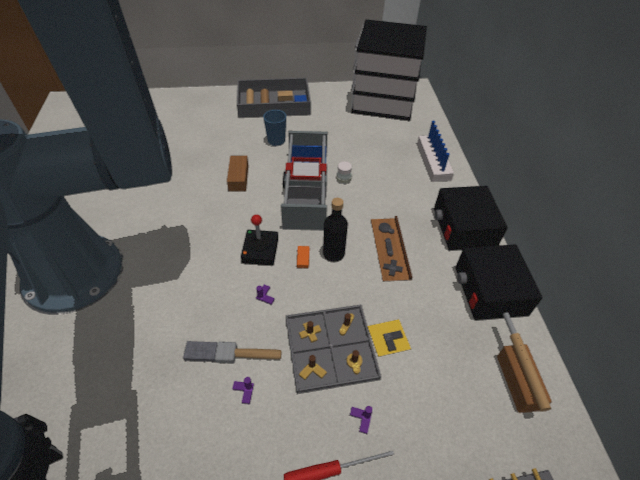

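The board shows a cross, a bar and a pear, so the card's sample is the L. In the side view the L blank is at about (313,368), in the near-right compartment. The blue bin is on the robot's left (+y), the knob is at (257,220) and the red frame at (306,168).

```bash
cat > m.py <<'E'
from h import *
a=cv2.imread("pics/side0.png"); b=cv2.imread("pics/scene0.png")
c1=cv2.resize(a[295:405,235:415],None,fx=4.4,fy=4.4,interpolation=cv2.INTER_CUBIC)[:, :800]
cv2.imwrite("pics/crop1.png",c1)
c2=cv2.resize(a[120:270,230:360],None,fx=4,fy=4,interpolation=cv2.INTER_CUBIC)
cv2.imwrite("pics/crop2.png",c2)
for n,im,z in(("side",a,0),("scene",b,0)):
    K,W=cam(n); h=cv2.cvtColor(im,cv2.COLOR_BGR2HSV)
    red=cv2.inRange(h,(0,150,110),(6,255,255))|cv2.inRange(h,(174,150,110),(180,255,255))
    blue=cv2.inRange(h,(105,150,60),(125,255,255)); yel=cv2.inRange(h,(23,150,120),(33,255,255)); pur=cv2.inRange(h,(130,100,40),(150,255,255))
    for nm,mk,zz in(("red",red,(.0845,.115)),("blue",blue,(.03,)),("yel",yel,(.003,)),("pur",pur,(.007,))):
        k,l,s,ce=cv2.connectedComponentsWithStats(mk)
        for i in range(1,k):
            if s[i,4]>25: print(n,nm,s[i],ce[i].round(1),[ray(K,W,*ce[i],q)[:2].round(3).tolist() for q in zz])
    for nm,u,v,z in ([("ellstub",312,358,.045),("crossstub",309,324,.045),("barstub",347,317,.045),("pearstub",354,354,.045),("bottle",337,203,.185),("bottlebase",336,255,0)] if n=="side" else []):
        print(nm,ray(K,W,u,v,z).round(3))
E
python3 m.py
```

```text
side red [286 162   7  14  57] [289.4 166.9] [[0.529, 0.24], [0.528, 0.204]]
side red [318 164   8  13  51] [321.9 168.1] [[0.615, 0.228], [0.611, 0.193]]
side red [251 215  10   8  61] [255.9 218.5] [[0.439, 0.059], [0.442, 0.031]]
side red [284 461  57  19 642] [314.5 471.9] [[0.529, -0.503], [0.528, -0.509]]
side blue [295  95  11   6  58] [300.2  97.8] [[0.586, 0.651]]
side blue [429 121  20  49 369] [438.2 145.2] [[0.985, 0.368]]
side blue [292 146  30  11 304] [307.  150.7] [[0.586, 0.371]]
side yel [368 320  42  36 756] [387.4 337. ] [[0.712, -0.236]]
side pur [256 285  18  19 190] [263.8 294. ] [[0.449, -0.106]]
side pur [233 377  20  27 281] [244.5 388.8] [[0.407, -0.325]]
side pur [350 406  22  27 298] [362.5 416.9] [[0.631, -0.4]]
ellstub [ 0.544 -0.29   0.045]
crossstub [ 0.544 -0.214  0.045]
barstub [ 0.626 -0.204  0.045]
pearstub [ 0.628 -0.289  0.045]
bottle [ 0.622 -0.003  0.185]
bottlebase [ 0.629 -0.002  0.   ]
scene red [228 153  23  17 111] [239.6 160.8] [[0.556, -0.432], [0.569, -0.405]]
scene red [354 221   8   6  36] [357.6 223.6] [[0.427, 0.008], [0.443, 0.024]]
scene red [354 289  27  16  31] [366.9 295.6] [[0.57, 0.204], [0.582, 0.214]]
scene red [369 293  25  32  94] [385.1 304.8] [[0.551, 0.256], [0.564, 0.265]]
scene red [355 306  14  15  69] [360.2 314.2] [[0.621, 0.234], [0.632, 0.243]]
scene blue [376 322  41  35 673] [393.9 339. ] [[0.58, 0.329]]
scene blue [366 333  23  29 130] [378.5 347.8] [[0.629, 0.321]]
scene blue [473 427  25  25 318] [484.9 438.9] [[0.59, 0.65]]
scene yel [220 226  31  26 325] [236.3 238.7] [[0.718, -0.232]]
scene pur [289 169   7  10  26] [291.9 172.6] [[0.415, -0.338]]
scene pur [228 192   9   5  26] [232.7 193.8] [[0.626, -0.389]]
scene pur [319 217  13   9  61] [325.6 220.3] [[0.456, -0.106]]
```

View pics/crop1.png

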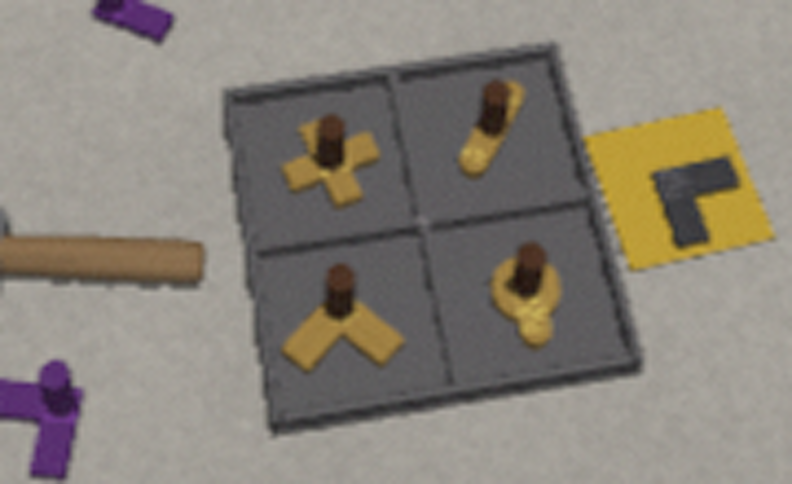

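View pics/crop2.png

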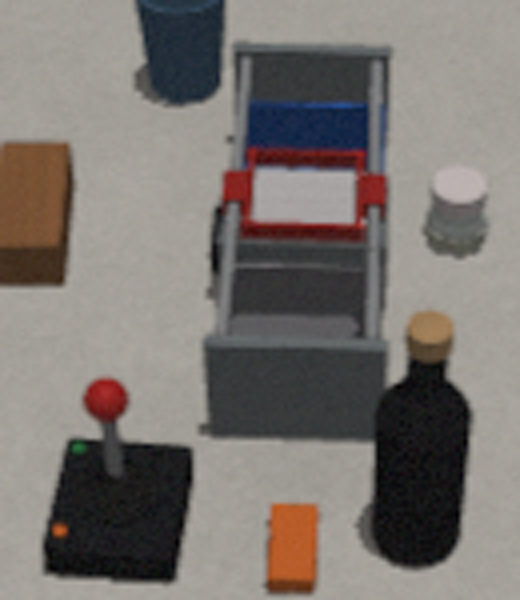

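Card sample: L, with the corner at (675,180) in the crop. The matching L blank is in the lower-left compartment, stub at (340,285) in the crop. The blue bin lies behind the frame, on the robot's left (+y). Next I take a closer wrist view.

```bash
python3 - <<'E'
from h import *
m=vision.camera_model("wrist"); H=np.array(m["hand_eye"]); print(H.round(3).tolist(),np.array(m["K"]).round(0).tolist())
T=T_tool(sensors.get_obs()); print(T.round(3).tolist())
tgt=np.array([0.544,-0.29,0.20]); T2=T.copy(); T2[:3,3]=tgt
print("tool delta",to_tool(tgt).round(0),"px ell",proj(np.array(m["K"]),T2@H,np.array([.544,-.29,.045])))
E
```

```text
[[0.0, -0.946, -0.325, 0.083], [1.0, 0.0, -0.0, 0.0], [0.001, -0.325, 0.946, -0.173], [0.0, 0.0, 0.0, 1.0]] [[366.0, 0.0, 321.0], [0.0, 366.0, 241.0], [0.0, 0.0, 1.0]]
[[0.931, 0.366, -0.0, 0.21], [0.366, -0.931, 0.002, -0.535], [0.0, -0.002, -1.0, 0.201], [0.0, 0.0, 0.0, 1.0]]
tool delta [ 400. -105.    1.] px ell [321.66556947 209.91313964]
```

>>> carry_out:
  deltas: "60 -16 0 0 0 0 0;120 -32 0 0 0 0 0;180 -48 0 0 0 0 0;240 -64 0 0 0 0 0;300 -80 0 0 0 0 0;350 -92 0 0 0 0 0.4;385 -101 0 0 0 0 0.55;400 -105 0 0 0 0 0.6;400 -105 0 0 0 0 0.6;400 -105 0 0 0 0 0.6"

```text
time_s: 1.35
eef_pos: [0.5433, -0.2919, 0.2015]
eef_rot: [-0.0, 0.983, 0.186, -0.0]
wrist_force: [-0.1, 0.5, 1.2]
opening: 0.398
grasp_force: 0.0
```

```bash
python3 - <<'E'
from h import *
K,W=cam("wrist"); o=sensors.get_obs(); im=vision.camera("wrist"); cv2.imwrite("pics/w1.png",im)
print(o["time_s"],o["eef_pos"],o["opening"])
h=cv2.cvtColor(im,cv2.COLOR_BGR2HSV)
br=cv2.inRange(h,(15,90,80),(30,255,255)); k,l,s,ce=cv2.connectedComponentsWithStats(br)
for i in range(1,k):
    if s[i,4]>300:
        r=cv2.minAreaRect(np.argwhere(l==i)[:,::-1].astype(np.float32)); print(s[i],ce[i].round(0),np.array([ray(K,W,*p,.012)[:2] for p in cv2.boxPoints(r)]).round(3).tolist())
E
```

```text
1.35 [ 0.54331259 -0.29187367  0.20149411] 0.39832109065105387
[ 287    0   92   53 2927] [330.  24.] [[0.672, -0.206], [0.713, -0.203], [0.724, -0.273], [0.684, -0.279]]
[241  51  29  24 325] [251.  61.] [[0.639, -0.174], [0.65, -0.182], [0.635, -0.205], [0.624, -0.196]]
[260  77  26  32 386] [274.  95.] [[0.623, -0.198], [0.634, -0.207], [0.619, -0.229], [0.608, -0.221]]
[335  94  46  37 892] [356. 113.] [[0.624, -0.266], [0.653, -0.279], [0.638, -0.318], [0.609, -0.305]]
[225 145  32  31 464] [241. 159.] [[0.545, -0.182], [0.576, -0.207], [0.562, -0.223], [0.531, -0.197]]
[311 180  42  27 467] [337. 192.] [[0.546, -0.279], [0.573, -0.307], [0.56, -0.321], [0.531, -0.292]]
[238 263  27  30 312] [251. 279.] [[0.423, -0.232], [0.454, -0.248], [0.443, -0.265], [0.412, -0.249]]
```

View pics/w1.png

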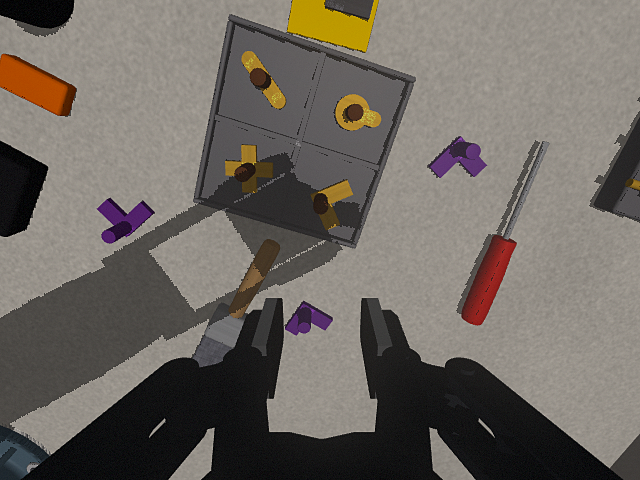

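The wrist view shows the L blank's stub at about (321,204), in partial shadow, in the tray's near-right compartment; there is nothing between the fingers. I refine the stub position by mask, using its top at z = 0.045.

```bash
python3 - <<'E'
from h import *
im=cv2.imread("pics/w1.png"); K,W=cam("wrist"); h=cv2.cvtColor(im,cv2.COLOR_BGR2HSV)
mk=cv2.inRange(h,(0,70,10),(15,255,110)); mk[:, :300]=0; mk[:,345:]=0; mk[:185]=0; mk[225:]=0
k,l,s,ce=cv2.connectedComponentsWithStats(mk); i=1+np.argmax(s[1:,4]); print(s[i],ce[i])
pts=np.argwhere(l==i)[:,::-1].astype(float); nad=proj(K,W,np.append(W[:2,3],0)); print(nad)
d=ce[i]-nad; d/=np.linalg.norm(d); a=(pts-nad)@d; top=nad+d*(a.max()-7.5)
# cross-direction centring
n=np.array([-d[1],d[0]]); b=(pts-nad)@n; print(a.min(),a.max(),b.min(),b.max()); top=top+n*(b.max()+b.min())/2
p=ray(K,W,*top,.045); print("stub top",top,p,"tool",to_tool(np.array([p[0],p[1],.022])))
for u,v,z in((230,15,.016),(414,78,.016),(355,246,.016),(195,200,.016)): print(ray(K,W,u,v,z))
c=cv2.resize(im[170:240,290:370],None,fx=7,fy=7); cv2.circle(c,tuple(((top-[290,170])*7).astype(int)),52,(0,255,0),1); cv2.imwrite("pics/w1c.png",c)
E
```

```text
[313 193  15  22 243] [320.14814815 204.06584362]
[321.7137408  114.47963063]
78.52085318692735 99.53512032911242 -6.937021069775873 7.148207356097303
stub top [320.00002001 206.49885517] [ 0.54530052 -0.28985577  0.045     ] tool [  2.79076505  -1.29796102 179.62371458]
[ 0.66680791 -0.15975161  0.016     ]
[ 0.67965492 -0.32790273  0.016     ]
[ 0.51270821 -0.34155083  0.016     ]
[ 0.49934069 -0.17376124  0.016     ]
```

View pics/w1c.png

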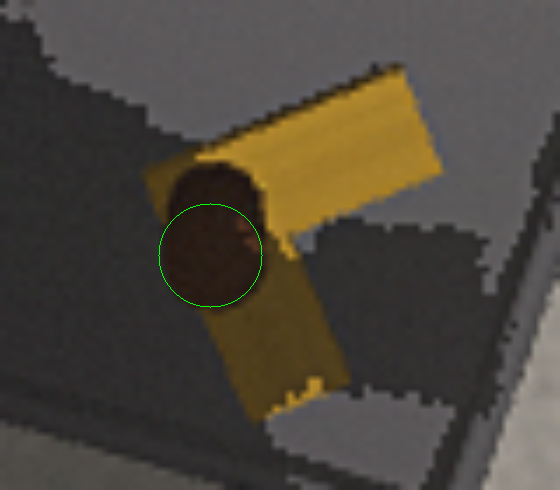

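The circle fits the stub top: stub at (0.545, -0.290), with the plate's arms opening to the right in the image. Descending and gripping.

>>> carry_out:
  deltas: "3 -1 50 0 0 0 0.6;3 -1 100 0 0 0 0.6;3 -1 140 0 0 0 0.6;3 -1 165 0 0 0 0.6;3 -1 178 0 0 0 0.6;3 -1 178 0 0 0 0.6;3 -1 178 0 0 0 1;3 -1 178 0 0 0 1;3 -1 178 0 0 0 1;3 -1 178 0 0 0 1;3 -1 178 0 0 0 1"

```text
time_s: 2.78
eef_pos: [0.5468, -0.2889, 0.0238]
eef_rot: [0.0, 0.982, 0.186, 0.0]
wrist_force: [-0.5, 0.3, -0.4]
opening: -0.003
grasp_force: 0.0
```

The fingers shut on nothing, so I look before doing anything else.

```bash
python3 - <<'E'
from h import *
a=vision.camera("wrist"); b=vision.camera("side")
K,W=cam("wrist"); print([proj(K,W,np.array([.545,-.29,z])).round(0) for z in(.012,.045)], proj(K,W,sensors.get_obs()["eef_pos"]))
c=cv2.resize(b[300:400,260:390],(624,480),interpolation=cv2.INTER_CUBIC)
cv2.imwrite("pics/w2.png",np.hstack([cv2.resize(a,(800,600))])); cv2.imwrite("pics/s2.png",c)
E
```

```text
[array([322., 277.]), array([322., 307.])] [321.18921041 283.19622856]
```

View pics/w2.png

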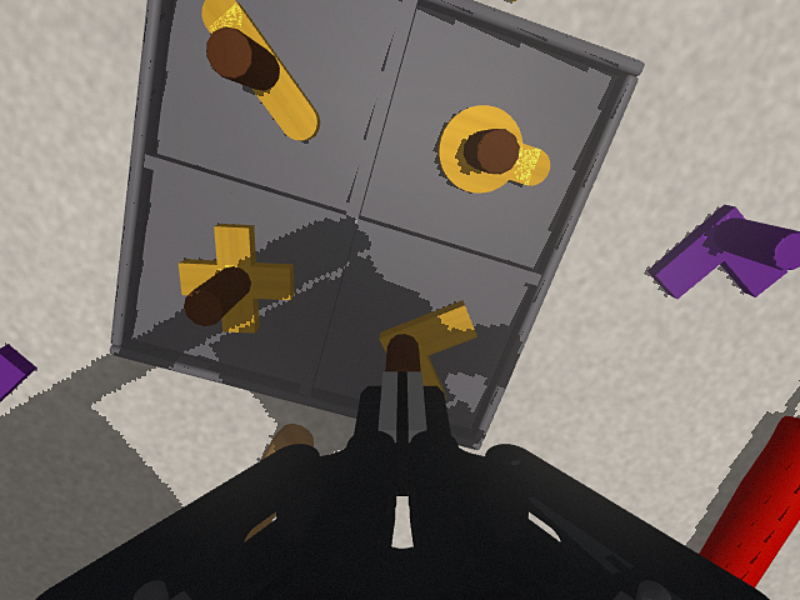

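The fingers are shut (gap about 10 px at (403,400)) and the stub appears behind and below them at (403,350). They may be above the stub, so I check the side view.

View pics/s2.png

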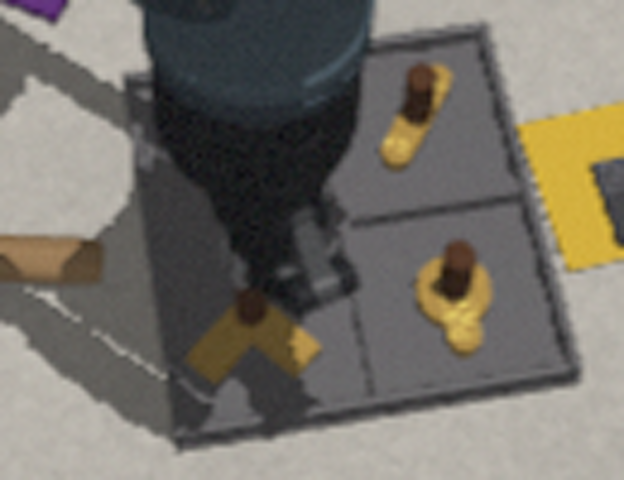

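```bash
python3 - <<'E'
from h import *
K,W=cam("wrist"); o=sensors.get_obs(); print(o["eef_pos"],o["q"],o["opening"],o["wrist_force"],W[:3,3])
c=[(643/1.25,66/1.25),(481/1.25,447/1.25),(113/1.25,351/1.25)]
P=[ray(K,W,*p,.016) for p in c]; print(np.round(P,4)); print([np.linalg.norm(P[i]-P[i+1]) for i in(0,1)])
print("pear top",ray(K,W,498/1.25,151/1.25,.045),"cross top",ray(K,W,205/1.25,306/1.25,.045), "bar top",ray(K,W,229/1.25,52/1.25,.045))
T=T_tool(o)
for x in(0,.011):
  for z in(0,-.01,-.02,-.03,-.04,-.05): print(x,z,proj(K,W,(T@np.array([x,0,z,1]))[:3]).round(0),end=' ')
E
```

```text
[ 0.54672755 -0.28885322  0.02368107] [-6.77747812e-01  4.81305883e-01  1.60897609e+00  2.40405250e-05
  1.05137430e+00  5.18166146e-01] 0.0038631581520304123 [ 0.57914876 -0.12099215  0.03029646] [ 0.62391397 -0.25873636  0.19634567]
[[ 0.6793 -0.3286  0.016 ]
 [ 0.5123 -0.3424  0.016 ]
 [ 0.4988 -0.1733  0.016 ]]
[np.float64(0.16759115419188728), np.float64(0.16969223166469002)]
pear top [ 0.63284423 -0.28762109  0.045     ] cross top [ 0.54822959 -0.21407655  0.045     ] bar top [ 0.62890725 -0.20188838  0.045     ]
0 0 [321. 283.] 0 -0.01 [321. 292.] 0 -0.02 [321. 302.] 0 -0.03 [321. 313.] 0 -0.04 [321. 325.] 0 -0.05 [321. 339.] 0.011 0 [321. 264.] 0.011 -0.01 [321. 272.] 0.011 -0.02 [321. 280.] 0.011 -0.03 [321. 290.] 0.011 -0.04 [321. 301.] 0.011 -0.05 [321. 314.]
```

The images put the physical fingertips about 30 mm above the reported TCP, so the fingers shut above the stub and nothing was disturbed. I reopen, go lower in small steps while watching the force, and try again.

>>> carry_out:
  deltas: "-1 1 0 0 0 0 0.6;-1 1 0 0 0 0 0.6;-1 1 0 0 0 0 0.6;-1 1 4 0 0 0 0.6;-1 1 8 0 0 0 0.6;-1 1 8 0 0 0 0.6"

```text
time_s: 3.62
eef_pos: [0.5457, -0.2899, 0.015]
eef_rot: [-0.0, 0.982, 0.186, -0.0]
wrist_force: [-0.2, -0.3, -0.5]
opening: 0.399
grasp_force: 0.0
```

```bash
python3 - <<'E'
from h import *
o=sensors.get_obs(); im=vision.camera("wrist"); cv2.imwrite("pics/w3.png",im[180:480,160:480])
print(o["eef_pos"],o["wrist_force"],o["opening"])
E
```

```text
[ 0.54574763 -0.28987742  0.01498926] [-0.22767455 -0.27446357 -0.51159252] 0.39935957037550895
```

View pics/w3.png

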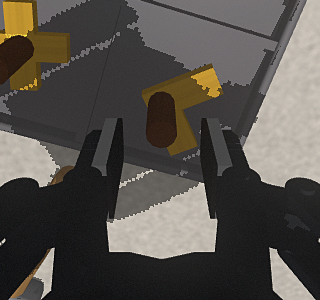

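The stub's top at crop (161,137) lies between the fingertips, at about tip height. So the real tips are about 32 mm behind the reported TCP. Going about 20 mm lower and closing.

>>> carry_out:
  deltas: "0 0 6 0 0 0 0.6;0 0 12 0 0 0 0.6;0 0 18 0 0 0 0.6;0 0 22 0 0 0 0.6;0 0 22 0 0 0 0.6"

```text
time_s: 4.3
eef_pos: [0.5458, -0.29, -0.0069]
eef_rot: [-0.0, 0.982, 0.186, -0.0]
wrist_force: [-0.3, -0.2, 0.9]
opening: 0.402
grasp_force: 0.0
```

No contact with TCP at -7 mm, which confirms the offset. Closing now.

>>> carry_out:
  deltas: "0 0 0 0 0 0 1;0 0 0 0 0 0 1;0 0 0 0 0 0 1;0 0 0 0 0 0 1;0 0 0 0 0 0 1;0 0 0 0 0 0 1"

```text
time_s: 5.05
eef_pos: [0.5465, -0.2905, -0.0059]
eef_rot: [0.0, 0.982, 0.186, 0.0]
wrist_force: [-0.4, -0.8, 3.6]
opening: 0.143
grasp_force: 58.7
```

The stub is gripped. Lift, then go over the shuttle.

>>> carry_out:
  deltas: "0 0 -20 0 0 0 1;0 0 -60 0 0 0 1;0 0 -110 0 0 0 1;0 0 -160 0 0 0 1;0 0 -210 0 0 0 1;0 0 -245 0 0 0 1;0 0 -256 0 0 0 1;0 0 -256 0 0 0 1"

```text
time_s: 6.05
eef_pos: [0.5461, -0.2901, 0.2499]
eef_rot: [0.0, 0.982, 0.186, 0.0]
wrist_force: [-0.2, -0.6, -0.7]
opening: 0.136
grasp_force: 58.5
```

>>> carry_out:
  deltas: "20 -45 0 0 0 0 1;43 -95 0 0 0 0 1;66 -147 0 0 0 0 1;89 -199 0 0 0 0 1;112 -250 0 0 0 0 1;135 -301 0 0 0 0 1;158 -352 0 0 0 0 1;181 -403 0 0 0 0 1;203 -452 0 0 0 0 1;216 -479 0 0 0 0 1;216 -479 0 0 0 0 1;216 -479 0 0 0 0 1"

```text
time_s: 7.55
eef_pos: [0.571, 0.2339, 0.2477]
eef_rot: [0.0, 0.982, 0.186, -0.002]
wrist_force: [-0.2, -0.8, -0.9]
opening: 0.139
grasp_force: 58.7
```

```bash
python3 - <<'E'
from h import *
K,W=cam("wrist"); o=sensors.get_obs(); im=vision.camera("wrist"); cv2.imwrite("pics/w4.png",im)
print(o["eef_pos"],o["opening"],o["grasp_force"],o["time_s"])
h=cv2.cvtColor(im,cv2.COLOR_BGR2HSV)
red=cv2.inRange(h,(0,130,70),(6,255,255))|cv2.inRange(h,(174,130,70),(180,255,255))
k,l,s,ce=cv2.connectedComponentsWithStats(red)
for i in range(1,k):
    if s[i,4]>60:
        r=cv2.minAreaRect(np.argwhere(l==i)[:,::-1].astype(np.float32)); print(s[i],ce[i],r,ray(K,W,*ce[i],.0845),ray(K,W,*r[0],.0845))
        print(np.array([ray(K,W,*p,.0845)[:2] for p in cv2.boxPoints(r)]).round(4).tolist())
E
```

```text
[0.57097753 0.23386634 0.24774013] 0.13850960682433403 58.65462362766266 7.55
[ 264  142  114  114 2610] [320.75823755 198.18390805] ((321.20001220703125, 199.10000610351562), (85.41779327392578, 115.38111114501953), 26.56505012512207) [0.57874025 0.23760407 0.0845    ] [0.5780806  0.23690136 0.0845    ]
[[0.5258, 0.2826], [0.6329, 0.2702], [0.6273, 0.1939], [0.5157, 0.199]]
```

View pics/w4.png

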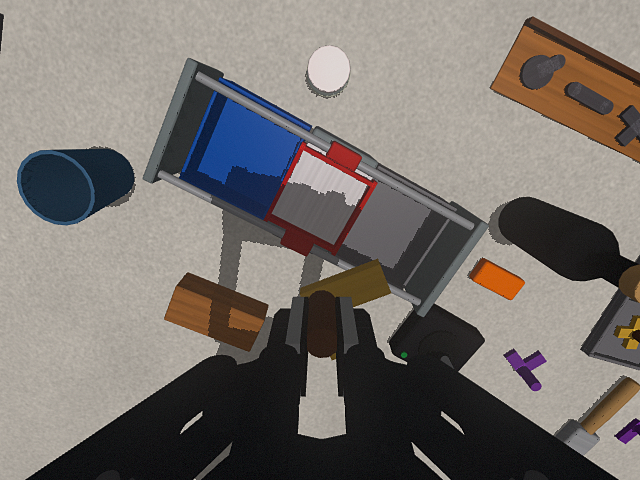

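The wrist view shows the red frame centred near (321,199) and the blue bin on its +y side. The blank is held at (322,300) with one arm pointing to (385,275). The L's arms lie at about 45° to the frame, so I turn the tool by -0.72 to align them, and set the L's middle on the frame's centre.

>>> carry_out:
  deltas: "0 -4 20 0 0 -0.15 1;0 -8 40 0 0 -0.30 1;0 -12 60 0 0 -0.45 1;0 -16 85 0 0 -0.60 1;0 -16 110 0 0 -0.72 1;0 -16 128 0 0 -0.72 1;0 -16 128 0 0 -0.72 1;0 -16 128 0 0 -0.72 1"

```text
time_s: 8.6
eef_pos: [0.5668, 0.2492, 0.1227]
eef_rot: [0.0, 0.854, 0.52, 0.001]
wrist_force: [-0.2, 0.8, 0.3]
opening: 0.14
grasp_force: 58.7
```

```bash
python3 - <<'E'
from h import *
K,W=cam("wrist"); o=sensors.get_obs(); im=vision.camera("wrist"); cv2.imwrite("pics/w5.png",im)
print(o["eef_pos"],o["grasp_force"],T_tool(o)[:2,:2].round(3).tolist())
def red(im):
    h=cv2.cvtColor(im,cv2.COLOR_BGR2HSV); return cv2.inRange(h,(0,130,70),(6,255,255))|cv2.inRange(h,(174,130,70),(180,255,255)),h
for n in("wrist","side","scene"):
    if n!="wrist": K,W=cam(n); im=vision.camera(n)
    r,h=red(im); br=cv2.inRange(h,(15,90,50),(30,255,255))
    for nm,mk,z in(("red",r,.0845),("brass",br,.138)):
        k,l,s,ce=cv2.connectedComponentsWithStats(mk)
        for i in range(1,k):
            p=ray(K,W,*ce[i],z)
            if s[i,4]>25 and .45<p[0]<.7 and .15<p[1]<.32: print(n,nm,s[i],p[:2].round(3),[ray(K,W,*q,z)[:2].round(3).tolist() for q in cv2.boxPoints(cv2.minAreaRect(np.argwhere(l==i)[:,::-1].astype(np.float32)))])
E
```

```text
[0.56677053 0.24924629 0.12267956] 58.68923842906952 [[0.46, 0.888], [0.888, -0.46]]
wrist red [ 255  182  178  133 5452] [0.582 0.245] [[0.53, 0.288], [0.633, 0.272], [0.626, 0.193], [0.51, 0.206]]
wrist brass [116 234  10  12  29] [0.498 0.318] [[0.496, 0.319], [0.499, 0.32], [0.5, 0.316], [0.497, 0.315]]
wrist brass [ 300  259   91   48 2125] [0.583 0.249] [[0.558, 0.259], [0.599, 0.256], [0.597, 0.237], [0.555, 0.24]]
wrist brass [330 353   6   8  33] [0.556 0.217] [[0.556, 0.22], [0.558, 0.218], [0.556, 0.215], [0.554, 0.216]]
side red [307 158  14   5  32] [0.6   0.266] [[0.579, 0.273], [0.614, 0.27], [0.613, 0.253], [0.577, 0.256]]
side red [291 164  35  16 130] [0.589 0.21 ] [[0.529, 0.206], [0.624, 0.251], [0.632, 0.199], [0.538, 0.157]]
side brass [299 145  15  12 102] [0.573 0.241] [[0.549, 0.244], [0.592, 0.269], [0.598, 0.234], [0.556, 0.21]]
scene red [354 293  40  33 191] [0.605 0.238] [[0.626, 0.195], [0.525, 0.204], [0.544, 0.283], [0.641, 0.272]]
scene red [385 296   7  11  37] [0.534 0.252] [[0.543, 0.244], [0.524, 0.242], [0.524, 0.265], [0.543, 0.267]]
scene brass [370 297  16  10  74] [0.584 0.249] [[0.598, 0.238], [0.555, 0.241], [0.559, 0.258], [0.601, 0.255]]
```

The blank's centre is at (0.578,0.239) and the frame's at about (0.578,0.238), so they line up. Lowering it.

>>> carry_out:
  deltas: "0 0 20 0 0 0 1;0 0 38 0 0 0 1;0 0 50 0 0 0 1;0 0 57 0 0 0 1;0 0 61 0 0 0 1;0 0 62 0 0 0 1;0 0 62 0 0 0 1"

```text
time_s: 9.62
eef_pos: [0.5663, 0.2496, 0.0601]
eef_rot: [0.0, 0.854, 0.52, 0.0]
wrist_force: [0.2, -0.4, 0.0]
opening: 0.136
grasp_force: 58.7
```

>>> carry_out:
  deltas: "0 0 1 0 0 0 1;0 0 2 0 0 0 1;0 0 2 0 0 0 1"

```text
time_s: 10.0
eef_pos: [0.5664, 0.2497, 0.059]
eef_rot: [0.0, 0.854, 0.521, 0.001]
wrist_force: [-2.8, -0.9, 5.7]
opening: 0.135
grasp_force: 59.4
```

Contact with the bed (5.7 N upwards). Release, lift straight up and check.

>>> carry_out:
  deltas: "0 0 0 0 0 0 0.6;0 0 0 0 0 0 0.6;0 0 0 0 0 0 0.6;0 0 -10 0 0 0 0.6;0 0 -30 0 0 0 0.6;0 0 -70 0 0 0 0.6;0 0 -120 0 0 0 0.6;0 0 -160 0 0 0 0.6;0 0 -190 0 0 0 0.8;0 0 -190 0 0 0 1"

```text
time_s: 11.25
eef_pos: [0.568, 0.25, 0.2529]
eef_rot: [0.001, 0.854, 0.521, 0.004]
wrist_force: [0.6, 0.2, 0.1]
opening: 0.007
grasp_force: 0.0
```

```bash
python3 - <<'E'
from h import *
for n in("wrist","side","scene"):
    K,W=cam(n); im=vision.camera(n); cv2.imwrite(f"pics/p_{n}.png",im)
    h=cv2.cvtColor(im,cv2.COLOR_BGR2HSV); r=cv2.inRange(h,(0,130,70),(6,255,255))|cv2.inRange(h,(174,130,70),(180,255,255)); br=cv2.inRange(h,(15,90,50),(30,255,255)); bw=cv2.inRange(h,(0,70,10),(14,255,110))
    for nm,mk,z in(("red",r,.0845),("brass",br,.077),("knob",r,.115),("stub",bw,.11)):
        k,l,s,ce=cv2.connectedComponentsWithStats(mk)
        for i in range(1,k):
            p=ray(K,W,*ce[i],z); rg=(.4,.48,0,.06) if nm=="knob" else (.5,.65,.18,.29)
            if s[i,4]>20 and rg[0]<p[0]<rg[1] and rg[2]<p[1]<rg[3]: print(n,nm,s[i],p[:2].round(3),[ray(K,W,*q,z)[:2].round(3).tolist() for q in cv2.boxPoints(cv2.minAreaRect(np.argwhere(l==i)[:,::-1].astype(np.float32)))])
    # console outline
    c=cv2.inRange(h,(0,0,0),(180,255,45)); k,l,s,ce=cv2.connectedComponentsWithStats(c)
    for i in range(1,k):
        p=ray(K,W,*ce[i],.03)
        if s[i,4]>200 and abs(p[0]-.44)<.06 and abs(p[1]-.02)<.06: print(n,"console",s[i],[ray(K,W,*q,.03)[:2].round(3).tolist() for q in cv2.boxPoints(cv2.minAreaRect(np.argwhere(l==i)[:,::-1].astype(np.float32)))])
E
```

```text
wrist red [ 276  162  115  103 2199] [0.578 0.239] [[0.527, 0.283], [0.632, 0.271], [0.626, 0.193], [0.513, 0.204]]
wrist brass [309 188  43  52 827] [0.575 0.241] [[0.558, 0.259], [0.598, 0.256], [0.595, 0.215], [0.554, 0.218]]
wrist knob [311 432  14   7  60] [0.45  0.032] [[0.444, 0.034], [0.448, 0.039], [0.458, 0.029], [0.454, 0.024]]
wrist stub [366 183   8  23  38] [0.614 0.248] [[0.615, 0.257], [0.618, 0.256], [0.614, 0.236], [0.611, 0.237]]
wrist stub [ 275  192  103   67 1021] [0.548 0.241] [[0.51, 0.258], [0.548, 0.286], [0.606, 0.211], [0.569, 0.178]]
wrist stub [312 202  15  22 253] [0.567 0.252] [[0.566, 0.264], [0.577, 0.258], [0.568, 0.241], [0.557, 0.247]]
wrist console [    1   287   615   193 54299] [[-0.037, 0.093], [0.181, 0.327], [0.831, -0.011], [0.759, -0.325]]
side red [290 158  36  22 167] [0.59  0.222] [[0.533, 0.276], [0.628, 0.269], [0.619, 0.185], [0.528, 0.192]]
side brass [299 164  15  11  90] [0.571 0.238] [[0.556, 0.258], [0.594, 0.255], [0.59, 0.215], [0.553, 0.218]]
side knob [251 215  11  10  80] [0.442 0.028] [[0.427, 0.029], [0.442, 0.048], [0.45
[... 209 characters left out ...]
.239], [0.606, 0.165], [0.583, 0.117]]
side console [ 241  230   37   35 1017] [[0.397, -0.029], [0.402, 0.076], [0.488, 0.06], [0.478, -0.044]]
scene red [354 289  40  37 294] [0.581 0.238] [[0.627, 0.195], [0.513, 0.206], [0.533, 0.285], [0.642, 0.272]]
scene brass [368 299  15  18 117] [0.577 0.242] [[0.6, 0.223], [0.559, 0.218], [0.558, 0.257], [0.599, 0.261]]
scene knob [354 221   8   8  51] [0.446 0.026] [[0.445, 0.01], [0.429, 0.023], [0.446, 0.042], [0.462, 0.029]]
scene stub [353 288  42  38 246] [0.566 0.252] [[0.625, 0.205], [0.524, 0.211], [0.541, 0.293], [0.638, 0.285]]
scene stub [377 301   5   9  37] [0.574 0.254] [[0.57, 0.242], [0.562, 0.248], [0.578, 0.265], [0.586, 0.258]]
```

All three views agree. The blank stands flat, plate at x 0.556–0.598, y 0.217–0.259, with its stub upright at (0.567,0.252) inside the frame. The knob is at about (0.444,0.027). I move to the robot's-right side of the knob with shut fingers, tool x facing the push direction.

>>> carry_out:
  deltas: "-40 2 0 0 0 -0.10 1;-85 3 0 0 0 -0.20 1;-130 5 0 0 0 -0.30 1;-175 7 0 0 0 -0.41 1;-220 9 0 0 0 -0.41 1;-260 10 0 0 0 -0.41 1;-285 11 0 0 0 -0.41 1;-293 11 0 0 0 -0.41 1;-293 11 0 0 0 -0.41 1;-293 11 0 0 0 -0.41 1"

```text
time_s: 12.65
eef_pos: [0.4417, -0.0152, 0.2474]
eef_rot: [-0.0, 0.73, 0.684, 0.0]
wrist_force: [-0.7, 0.2, 0.1]
opening: 0.004
grasp_force: 0.0
```

```bash
python3 - <<'E'
from h import *
K,W=cam("wrist"); o=sensors.get_obs(); im=vision.camera("wrist"); cv2.imwrite("pics/k.png",im)
print(o["eef_pos"],o["opening"],T_tool(o)[:2,:2].round(3).tolist())
h=cv2.cvtColor(im,cv2.COLOR_BGR2HSV); r=cv2.inRange(h,(0,130,70),(6,255,255))|cv2.inRange(h,(174,130,70),(180,255,255))
k,l,s,ce=cv2.connectedComponentsWithStats(r)
for i in range(1,k):
    if s[i,4]>40: p=ray(K,W,*ce[i],.115); print(s[i],ce[i],p.round(3),to_tool(p).round(0))
E
```

```text
[ 0.44165229 -0.01521008  0.24739564] 0.004025122269989509 [[0.065, 0.998], [0.998, -0.065]]
[307 154  31  31 754] [321.90583554 168.73209549] [0.444 0.026 0.115] [ 41.  -1. 132.]
```

The knob is 41 mm ahead along tool x and on the centreline. Descending to TCP z 0.06, tips at about 0.095.

>>> carry_out:
  deltas: "0 -1 50 0 0 0 1;0 -1 100 0 0 0 1;0 -1 140 0 0 0 1;0 -1 170 0 0 0 1;0 -1 186 0 0 0 1;0 -1 186 0 0 0 1;0 -1 186 0 0 0 1"

```text
time_s: 13.58
eef_pos: [0.4412, -0.0157, 0.0624]
eef_rot: [0.0, 0.73, 0.684, 0.0]
wrist_force: [0.0, 0.5, -0.5]
opening: 0.003
grasp_force: 0.0
```

>>> carry_out:
  deltas: "6 0 0 0 0 0 1;12 0 0 0 0 0 1;17 0 0 0 0 0 1;21 0 0 0 0 0 1;25 0 0 0 0 0 1;29 0 0 0 0 0 1;33 0 0 0 0 0 1;37 0 0 0 0 0 1;37 0 0 0 0 0 1"

```text
time_s: 14.7
eef_pos: [0.4428, 0.0213, 0.0617]
eef_rot: [-0.0, 0.73, 0.684, -0.0]
wrist_force: [2.1, -1.9, 1.4]
opening: 0.002
grasp_force: 1.0
```

```bash
cat > f.py <<'E'
from h import *
o=sensors.get_obs(); print(o["time_s"],o["eef_pos"],o["wrist_force"])
for n in("wrist","side","scene"):
    K,W=cam(n); im=vision.camera(n); cv2.imwrite(f"pics/q_{n}.png",im); h=cv2.cvtColor(im,cv2.COLOR_BGR2HSV)
    for nm,mk,z in(("red",cv2.inRange(h,(0,130,70),(6,255,255))|cv2.inRange(h,(174,130,70),(180,255,255)),.0845),("brass",cv2.inRange(h,(15,90,40),(30,255,255)),.02),("knob",cv2.inRange(h,(0,130,70),(6,255,255))|cv2.inRange(h,(174,130,70),(180,255,255)),.11)):
        k,l,s,ce=cv2.connectedComponentsWithStats(mk)
        for i in range(1,k):
            p=ray(K,W,*ce[i],z); rg=(.38,.5,-.05,.1) if nm=="knob" else (.48,.68,.1,.42)
            if s[i,4]>12 and rg[0]<p[0]<rg[1] and rg[2]<p[1]<rg[3]: print(n,nm,s[i],p[:2].round(3))
E
python3 f.py
```

```text
14.7 [0.44283467 0.02132795 0.06165807] [ 2.10163232 -1.91620587  1.36075279]
wrist knob [ 296  254   71   71 3927] [0.447 0.042]
side red [287 149  39  22 301] [0.575 0.266]
side brass [300 157  14  10  79] [0.581 0.333]
side brass [332 198  11  13 115] [0.65  0.156]
scene red [361 298  42  38 317] [0.583 0.276]
scene brass [373 305  15  19 128] [0.557 0.248]
scene knob [358 226   7   8  47] [0.447 0.043]
```

The frame follows (moved about 38 mm, tilt about 0.24 rad) with 2 N at the wrist. I push the rest of the way.

>>> carry_out:
  deltas: "3 0 0 0 0 0 1;6 0 0 0 0 0 1;9 0 1 0 0 0 1;12 0 2 0 0 0 1;15 0 3 0 0 0 1;17 0 4 0 0 0 1;19 0 4 0 0 0 1;20 0 4 0 0 0 1;20 0 4 0 0 0 1"

```text
time_s: 15.98
eef_pos: [0.4441, 0.0407, 0.0574]
eef_rot: [0.0, 0.73, 0.683, -0.0]
wrist_force: [1.3, -5.9, -0.7]
opening: 0.001
grasp_force: 2.8
```

```bash
python3 f.py
```

```text
15.975 [0.44410364 0.04072465 0.05742783] [ 1.32992939 -5.88741521 -0.70007185]
wrist knob [ 303  252   69   69 3768] [0.45  0.065]
side red [288 140  38  22 317] [0.579 0.307]
side brass [332 198  11  12 112] [0.65  0.157]
scene red [370 309  42  39 337] [0.587 0.314]
scene brass [379 324  12  10  54] [0.573 0.291]
scene knob [361 232   8   8  51] [0.454 0.066]
```

The frame has moved about 76 mm (tilt about 0.475) and the brass has gone from the bed in the side view. I press 2 mm further and hold for about a second.

>>> carry_out:
  deltas: "1 0 0 0 0 0 1;2 0 0 0 0 0 1;2 0 0 0 0 0 1;2 0 0 0 0 0 1;2 0 0 0 0 0 1;2 0 0 0 0 0 1;2 0 0 0 0 0 1;2 0 0 0 0 0 1;2 0 0 0 0 0 1;2 0 0 0 0 0 1;2 0 0 0 0 0 1"

```text
time_s: 17.5
eef_pos: [0.4439, 0.0425, 0.0572]
eef_rot: [-0.0, 0.73, 0.683, -0.001]
wrist_force: [1.4, -6.6, -0.2]
opening: 0.003
grasp_force: 2.9
```

```bash
python3 f.py; python3 - <<'E'
from h import *
K,W=cam("scene"); im=cv2.imread("pics/q_scene.png"); h=cv2.cvtColor(im,cv2.COLOR_BGR2HSV)
mk=cv2.inRange(h,(15,90,40),(30,255,255)); k,l,s,ce=cv2.connectedComponentsWithStats(mk)
for i in range(1,k):
    if s[i,4]>12 and 340<ce[i][0]<430 and 280<ce[i][1]<380: print(s[i],[ray(K,W,*ce[i],z).round(3).tolist() for z in(.01,.03,.05,.077)])
E
```

```text
17.5 [0.44390788 0.0425289  0.05724589] [ 1.39326226 -6.64867872 -0.22372091]
wrist knob [ 304  251   69   69 3736] [0.451 0.067]
side red [288 139  38  21 299] [0.58  0.312]
side brass [332 198  11  13 115] [0.65  0.156]
scene red [371 311  42  39 333] [0.588 0.318]
scene brass [379 324  12  10  55] [0.574 0.29 ]
scene knob [361 233   8   8  54] [0.455 0.068]
[379 324  12  10  55] [[0.57, 0.288, 0.01], [0.577, 0.293, 0.03], [0.585, 0.297, 0.05], [0.596, 0.304, 0.077]]
```

The tilt is now full (frame moved about 80 mm). The brass kept the same pixels while the frame moved its last 4 mm, so the blank lies free in the blue bin. I ease the stick back, then withdraw.

>>> carry_out:
  deltas: "-4 0 -1 0 0 0 1;-9 0 -2 0 0 0 1;-14 0 -3 0 0 0 1;-19 0 -4 0 0 0 1;-24 0 -4 0 0 0 1;-29 0 -4 0 0 0 1;-33 0 -4 0 0 0 1;-37 0 -4 0 0 0 1;-40 0 -4 0 0 0 1;-43 0 -4 0 0 0 1;-47 0 -4 0 0 0 1;-55 0 -4 0 0 0 1"

```text
time_s: 19.15
eef_pos: [0.4407, -0.0121, 0.0617]
eef_rot: [-0.0, 0.73, 0.684, -0.0]
wrist_force: [-0.7, -0.5, 0.4]
opening: -0.002
grasp_force: 0.0
```

>>> carry_out:
  deltas: "-8 0 0 0 0 0 1;-8 0 -20 0 0 0 1;-8 0 -60 0 0 0 1;-8 0 -110 0 0 0 1;-8 0 -160 0 0 0 1;-8 0 -210 0 0 0 1;-8 0 -240 0 0 0 1;-8 0 -240 0 0 0 1"

```text
time_s: 20.15
eef_pos: [0.4416, -0.0208, 0.3044]
eef_rot: [0.002, 0.73, 0.683, 0.001]
wrist_force: [0.2, 0.0, 0.3]
opening: -0.001
grasp_force: 0.0
```

```bash
python3 f.py; python3 - <<'E'
from h import *
for n in("scene","side"):
    K,W=cam(n); h=cv2.cvtColor(cv2.imread(f"pics/q_{n}.png"),cv2.COLOR_BGR2HSV)
    mk=cv2.inRange(h,(15,90,40),(30,255,255)); k,l,s,ce=cv2.connectedComponentsWithStats(mk)
    for i in range(1,k):
        p=ray(K,W,*ce[i],.012)
        if s[i,4]>12 and .45<p[0]<.75 and -.4<p[1]<.42: print(n,s[i],[ray(K,W,*ce[i],z).round(3)[:2].tolist() for z in(.012,.04)])
E
```

```text
20.15 [ 0.44159923 -0.0207523   0.30442847] [0.189239   0.04119805 0.25592355]
wrist knob [308 141  26  27 536] [0.444 0.026]
side red [286 157  40  23 304] [0.571 0.232]
side brass [332 198  11  12 107] [0.65  0.157]
side knob [251 215  11  10  79] [0.441 0.032]
scene red [354 289  41  37 311] [0.578 0.239]
scene brass [376 324  15  12  68] [0.578 0.29 ]
scene knob [354 221   8   8  51] [0.443 0.024]
scene [242 208  11  10  67] [[0.637, -0.288], [0.646, -0.268]]
scene [276 209  14  11  91] [[0.551, -0.21], [0.562, -0.192]]
scene [220 225  32  27 382] [[0.72, -0.227], [0.728, -0.209]]
scene [263 229   4   8  29] [[0.639, -0.188], [0.648, -0.171]]
scene [299 236   9  10  73] [[0.562, -0.089], [0.573, -0.073]]
scene [376 324  15  12  68] [[0.575, 0.288], [0.586, 0.294]]
side [332 198  11  12 107] [[0.651, 0.165], [0.647, 0.137]]
side [339 314  15  21 106] [[0.625, -0.206], [0.621, -0.222]]
side [367 319  44  38 880] [[0.711, -0.241], [0.705, -0.255]]
side [299 322  22  20 206] [[0.546, -0.215], [0.544, -0.23]]
side [346 353  16  21 189] [[0.631, -0.293], [0.627, -0.305]]
```

The stick and frame are centred again, and the other three blanks are in the tray. One last numeric check of the bin from above.

>>> carry_out:
  deltas: "45 20 0 0 0 0 1;90 40 0 0 0 0 1;135 60 0 0 0 0 1;180 80 0 0 0 0 1;225 100 0 0 0 0 1;260 115 0 0 0 0 1;270 120 0 0 0 0 1;270 120 0 0 0 0 1;270 120 0 0 0 0 1"

```text
time_s: 21.42
eef_pos: [0.5774, 0.2404, 0.3013]
eef_rot: [-0.0, 0.73, 0.683, -0.001]
wrist_force: [0.0, 0.1, 0.9]
opening: -0.001
grasp_force: 0.0
```

```bash
python3 - <<'E'
from h import *
K,W=cam("wrist"); o=sensors.get_obs(); im=vision.camera("wrist"); cv2.imwrite("pics/b.png",im); print(o["eef_pos"],W[:3,3])
h=cv2.cvtColor(im,cv2.COLOR_BGR2HSV)
for nm,mk,zs in(("brass",cv2.inRange(h,(15,90,30),(30,255,255)),(.01,.04)),("stub",cv2.inRange(h,(0,70,10),(14,255,110)),(.03,.045)),("blue",cv2.inRange(h,(105,150,40),(125,255,255)),(.05,)),("red",cv2.inRange(h,(0,130,70),(6,255,255)),(.0845,))):
    k,l,s,ce=cv2.connectedComponentsWithStats(mk)
    for i in range(1,k):
        p=ray(K,W,*ce[i],zs[0])
        if s[i,4]>40 and .5<p[0]<.67 and .2<p[1]<.4: print(nm,s[i],ce[i].round(0),[ray(K,W,*ce[i],z).round(3)[:2].tolist() for z in zs],[ray(K,W,*q,zs[0])[:2].round(3).tolist() for q in cv2.boxPoints(cv2.minAreaRect(np.argwhere(l==i)[:,::-1].astype(np.float32)))])
E
```

```text
[0.57735077 0.24042424 0.30125149] [0.58218722 0.32368532 0.47386173]
brass [305 138  34  14 236] [321. 145.] [[0.579, 0.289], [0.579, 0.291]] [[0.559, 0.29], [0.561, 0.298], [0.601, 0.287], [0.598, 0.278]]
stub [309 111  16  30 295] [316. 125.] [[0.575, 0.313], [0.575, 0.314]] [[0.564, 0.299], [0.573, 0.329], [0.585, 0.326], [0.576, 0.295]]
stub [270 159  82  72 863] [290. 200.] [[0.537, 0.226], [0.538, 0.23]] [[0.488, 0.247], [0.549, 0.286], [0.615, 0.188], [0.552, 0.142]]
blue [284  65  81   8 304] [324.  69.] [[0.587, 0.369]] [[0.545, 0.37], [0.546, 0.376], [0.63, 0.366], [0.629, 0.36]]
blue [ 282   71   87   90 5807] [321. 113.] [[0.582, 0.325]] [[0.532, 0.281], [0.545, 0.371], [0.634, 0.362], [0.628, 0.271]]
red [284 160  15  10  48] [290. 163.] [[0.545, 0.278]] [[0.538, 0.273], [0.54, 0.281], [0.554, 0.279], [0.553, 0.27]]
red [ 283  162   89   73 1017] [347. 204.] [[0.603, 0.23]] [[0.531, 0.204], [0.542, 0.281], [0.632, 0.271], [0.627, 0.193]]
red [285 171   4  56 129] [286. 198.] [[0.538, 0.241]] [[0.54, 0.27], [0.543, 0.27], [0.537, 0.209], [0.534, 0.21]]
red [271 183  13  27 264] [277. 196.] [[0.528, 0.244]] [[0.523, 0.258], [0.536, 0.258], [0.533, 0.229], [0.52, 0.23]]
```

The blank lies tipped inside the blue bin: plate against the bed-side wall at y ≈ 0.285, stub at y 0.295–0.329. The stick is centred and the robot is clear of everything.

```bash
python3 -c "
from bench import ctrl
print(ctrl.hand_in())"
```

```text
the job is handed in; nothing more can be done
None
```

The L-shaped blank was placed upright in the red frame and pushed into the blue bin. The stick was held fully over for more than a second, then eased back to centre. The job is handed in at about 21 s, and no verdict was returned.

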